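# Finish a drying crib and show its tack to the bench camera in a mirror

### The arm

A 7-joint arm with a two-finger parallel gripper is mounted at the origin on the work surface. World frame = base frame: x ahead of the robot, y to its left, z up, the work surface at z = 0. Lengths are in m, angles in rad, forces in N, time in s.
With the tool pointing down it reaches from about 0.4 to 0.9 m from the base axis. Payload 5.5 kg.
Tool frame: the origin (TCP) lies on the centre line of the jaws, within the pads' length; the fingertips stand 17 mm ahead of it and the grasp point (between the pads) lies 2 mm behind it; z points along the fingers, y is the line along which they close (so a half turn about z gives the same grasp; the last joint's range is limited). The gripper opens to 85 mm and grips with 20 to 120 N. Pads are 22 mm wide; open, the fingers measure 114 mm over their backs; the gripper's body (76 mm by 85 mm) begins 54 mm behind the grasp point. The pads swing forward as they close: fully open they stand 13 mm farther back than shut.
Start: joints at [-1.007, 0.501, -0.427, 1.55, 0.221, 1.138, -0.21], TCP at [0.193, 0.621, 0.248] pointing down, gripper open.
Joint ranges: [-2.88, 2.88], [-0.31, 2.03], [-1.54, 1.56], [0.2, 2.42], [-1.41, 4.55], [0.19, 2.02], [-2.57, 2.57]. Speed limits (rad/s): [2.57, 2.57, 3.14, 3.14, 3.14, 3.14, 3.14].

### API

Orientations are given as a rotation vector (axis times angle).
In Python, from plant import status, get_image, camera_info, ticket gives the robot as it stands.
- The arm moves only by the tool apply_moves, never from a script. Its arguments are lists of equal length, an entry for each row: "xyz": the shift along the tool's x, y, z in units of 30 mm (1.0 is 30 mm), a list of three; "twist": the turn about the tool's z in rad; "grip": the finger opening in mm, from 0 to 85.4. A call has 1 to 10 rows; each row shifts and turns the commanded pose from where the row before left it, along the tool's axes as they then stand; what a row does not reach is not made up. A row lasts 1/8 s, in which the tool goes at most 62.5 mm and 10.7 degrees, less where a joint would pass 70% of its speed; a pose out of reach is approached as far as the arm can. A call is refused whole if a number of a shift passes 1 or a number of a turn 0.188, either way. A call with a gripper value outside its range is refused whole. The fingers move at their own pace and stop on an object; "grip_force" is the grip in N (left out, the last holds). Time passes only in rows, so rows that do not move let the fingers close. It gives the time, the measured TCP pose, the force, the opening and the grip force at its end, in the units of the state.
- status.get_obs(): the state, without advancing time (a new reading comes with each control period).
- get_image(name): name is "side" or "top"; returns the picture (480x640x3 uint8, blue, green, red); there is no depth.
- camera_info(name): a dict with "K" (3x3 intrinsics, pixels), "world_from_camera" (4x4, takes a point from camera to world coordinates). Camera axes: x right, y down, z forward; pixel columns grow to the right and rows downward; lengths in m; the calibration is good to about 2 mm. A picture is of the moment at which its call begins. camera_info takes no time and is no camera call.
- ticket.sign_off(): hands the job in; it is judged then, once.
The state is a dict: "time": time; "joints": joint angles; "joint_velocities": joint speeds; "joint_torque": joint torques, N m; "tcp_pos": TCP position; "eef_rot": TCP orientation; "wrist_force": force on the tool from outside, world axes, zero at the start; "ft_torque": the same for the moment, N m; "finger_gap": finger opening in m; "gripper_force": force on a finger pad.
Only numpy, scipy, OpenCV 4.12 (cv2) and the standard library are available. Lean on these libraries where they do the work, as an engineer would, in place of code of your own. Each camera call takes 0.05 s, during which the arm holds its last target. There are 200 camera calls.

### The job

Finish the drying crib by setting down the two loose wooden slats on its top, crosswise to the layer below and spaced apart like the pair in each layer below, with the tack in the end of the one slat pointing to the side where the mirror stands. Then grip the mirror by the handle on its top and turn it until the small bench camera sees the brass tack reflected in the middle of the mirror, and finish while still holding the mirror still at that angle, for it springs back when let go. Do not drop the slats, and leave the other things on the bench where they are.

Things in the scene. Friction and masses are not known exactly. Their poses are not given: they have to be found in the camera images.
- slat_tack: loose wooden slat with a brass dome tack in one end, lying on the bench: 26 mm wide (its x), 160 mm long (its y), 22 mm thick (its z), about 60 g. Origin at the centre of its underside. The tack is in the end at its -y.
- slat_tack_mid (a point): the middle of that slat (11 mm above its underside); axes as the slat's
- tack (a point): the head of the brass tack (20 mm across, standing 9 mm out of the slat's -y end, at half the slat's thickness), 88 mm from the slat's middle
- slat_plain: loose wooden slat without a tack, same size (26 x 160 x 22 mm, long along its y), lying on the bench. Origin at the centre of its underside.
- slat_plain_mid (a point): the middle of the plain slat (11 mm above its underside); axes as the slat's
- crib: drying crib fixed to the bench: 190 mm square dark wooden board, 10 mm thick, and on it two nailed layers of two slats each (every slat 26 x 160 x 22 mm): the lower two run along the crib's y at x = -50 and +50 mm, the upper two run along its x at y = -50 and +50 mm. Origin at the centre of the board's underside. The mirror stand is on its -y side.
- crib_top (a point): centre of the crib at the level of its upper faces, 54 mm above the bench; axes as the crib's. Slats of the next layer rest on this level and run along its y; -y is the side of the mirror.
- stand: mirror and camera stand fixed to the bench: grey base plate 270 x 90 x 8 mm. Origin on the bench under the mirror's vertical axis. The small black camera (40 x 38 x 36 mm, top 83 mm above the bench) stands on a post at its +x end and looks along -x at the mirror.
- mirror_axis (a point): point on the mirror's vertical turning axis, at the middle height of the mirror, 65 mm above the bench; axes as the stand's
- lens (a point): the camera's lens, 170 mm from the mirror's axis along the stand's +x, 65 mm above the bench
- mirror (a joint): turn of the mirror about its vertical axis, rad. The mirror is upright, 78 mm wide with its frame, top 100 mm above the bench. At 0 it faces the camera squarely (its normal along the stand's +x); it grows counterclockwise seen from above (towards the stand's +y), up to 1.5. A spring (0.12 N m per rad) brings it back to 0 when let go.
- mirror_grip (a point): middle of the upright grip block on top of the mirror, on the turning axis, 124 mm above the bench. The grip turns with the mirror; 14 mm thick along its x (the mirror's normal; fingers close along this), 40 mm wide along its y, its top at 142 mm and free down to 100 mm.
- sight_line (a point): immaterial: the camera's line of sight after the mirror. Origin on the mirror's axis 65 mm above the bench; its x axis points along the reflected line, level, and turns twice as far as the mirror (at mirror value q it points 2q counterclockwise from the stand's +x). The tack is seen in the middle of the mirror when it lies on this x axis.
- hammer: bystander: hammer lying on the bench at the far side; origin under its middle
- brush: bystander: glue brush lying on the bench, to the right of the mirror stand; origin under its middle
- jar: bystander: amber glass jar with a metal cap, 60 mm across, 75 mm tall, near the two loose slats; origin under its centre
- tin: bystander: closed metal tin, 72 mm across, 45 mm tall; origin under its centre
- heel: bystander: D-shaped black rubber heel, about 65 by 60 mm, 30 mm thick; origin on its underside
- lift: bystander: D-shaped brown heel lift, about 55 by 51 mm, 12 mm thick; origin on its underside
- last: bystander: wooden shoe last, about 245 mm long, 68 mm wide, 90 mm tall; origin under its middle
Not all that is in view belongs to the job. Leave any grey or purple look-alike of the slat_tack alone.

How it is judged:
By the outcome, as a careful person would: the job done as asked, in the order asked, and still so for the second after the job is handed in, while the arm keeps its last pose, push and grip.
It also fails if it takes over 61 s, if anything falls off the work surface, if the arm or the gripper's body presses on something with over 40 N, if the wrist force passes 120 N, or if a joint passes its speed limit or range.

## Working session

There is one attempt and no reset: what is moved stays moved. The work goes in short steps, Python scripts to look and compute and a tool call to move; the robot and the scene stay as the last step left them, time stands still between calls to the robot, and variables do not carry over. Pictures are saved under pics/ and viewed, at most 10 in all, crops included, and the job is handed in when it is done.

Besides the shell and the picture viewer there is one more tool, called after "Emit:" as name(argument=value, ...) on one line, values as JSON. apply_moves: Moves the arm, as the interface text tells. Its arguments: {"type":"object","properties":{"xyz":{"type":"array","items":{"type":"array","items":{"type":"number"}}},"twist":{"type":"array","items":{"type":"number"}},"grip":{"type":"array","items":{"type":"number"}},"grip_force":{"type":"number"}},"required":["xyz","twist","grip"]}

```bash
ls; mkdir -p pics
python3 - <<'E'
from plant import status,get_image,camera_info
import cv2,numpy as np
np.set_printoptions(precision=4,suppress=True)
for n in("top","side"):
    cv2.imwrite(f"pics/{n}0.png",get_image(n)); c=camera_info(n); print(n,c["K"],c["world_from_camera"])
o=status.get_obs(); print(o["time"],o["tcp_pos"],o["eef_rot"],o["finger_gap"])
E
```

```text
pics
top [[458.1449   0.     325.001 ]
 [  0.     458.1449 236.5947]
 [  0.       0.       1.    ]] [[ 0.0154 -0.9963  0.085   0.4152]
 [-0.9999 -0.0147  0.009  -0.0132]
 [-0.0077 -0.0851 -0.9963  1.1759]
 [ 0.      0.      0.      1.    ]]
side [[486.9917   0.     320.2486]
 [  0.     486.9917 238.2896]
 [  0.       0.       1.    ]] [[ 0.8855 -0.2706  0.3776  0.0462]
 [-0.4645 -0.5096  0.7242 -0.8804]
 [-0.0035 -0.8167 -0.577   0.7992]
 [ 0.      0.      0.      1.    ]]
0.1 [0.1925 0.6202 0.2474] [-0.4706 -3.1058  0.0027] 0.08540326166659735
```

View pics/top0.png

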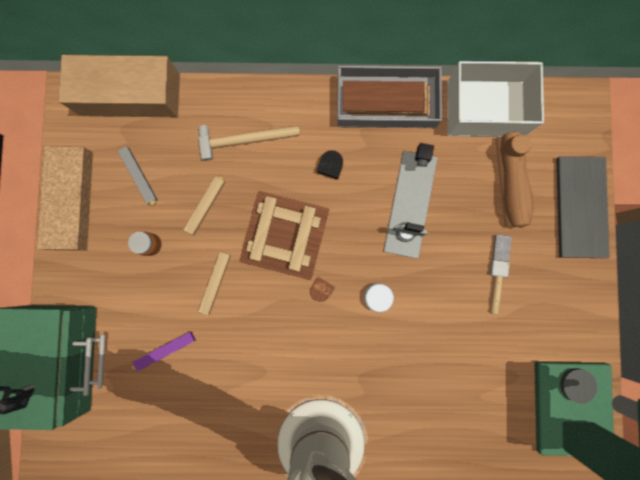

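View pics/side0.png

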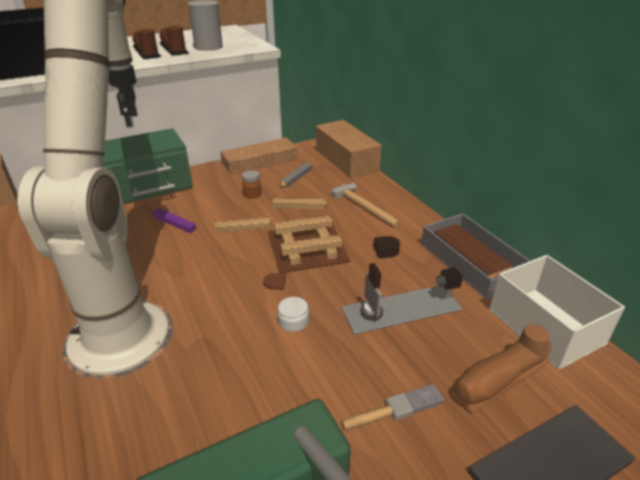

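Top view: the two wood-coloured slats are at (204,205) and (214,284). The crib is at (285,235), the stand at (411,205), and the mirror at about (411,230). The grey look-alike is at (137,176) and the purple one at (164,351), and I'll leave both alone. Next I'll enlarge a crop to see which wooden slat carries the tack.

```bash
cat > h.py <<'E'
from plant import status,get_image,camera_info
import cv2,numpy as np
np.set_printoptions(precision=4,suppress=True)
def cast(n,px,z):
    c=camera_info(n);T=np.array(c["world_from_camera"]);px=np.atleast_2d(np.array(px,float))
    d=(T[:3,:3]@np.linalg.inv(c["K"])@np.c_[px,np.ones(len(px))].T).T
    return T[:3,3]+d*((z-T[2,3])/d[:,2])[:,None]
def proj(n,P):
    c=camera_info(n);T=np.linalg.inv(c["world_from_camera"]);P=np.atleast_2d(P)
    q=(np.array(c["K"])@(T[:3,:3]@P.T+T[:3,3:])).T
    return q[:,:2]/q[:,2:]
def rect(n,mask,z):
    """minAreaRect of the mask's contours, cast to height z: centre, axis angle (long side), sizes in m"""
    out=[]
    for k in cv2.findContours(mask,cv2.RETR_EXTERNAL,cv2.CHAIN_APPROX_NONE)[0]:
        if cv2.contourArea(k)<150: continue
        w=cast(n,k[:,0,:],z)[:,:2]
        (cx,cy),(a,b),t=cv2.minAreaRect((w*1000).astype(np.float32))
        if a<b: a,b,t=b,a,t+90
        out.append((k[:,0,:].mean(0),np.array([cx,cy])/1000,(t+90)%180-90,a,b))
    return out
E
python3 - <<'E'
from h import *
t=cv2.imread("pics/top0.png");s=cv2.imread("pics/side0.png")
A=cv2.resize(t[170:330,170:330],(400,400),interpolation=cv2.INTER_CUBIC)
A2=cv2.resize(t[140:260,380:440],(200,400),interpolation=cv2.INTER_CUBIC)
B=cv2.resize(s[190:240,208:358],(600,200),interpolation=cv2.INTER_CUBIC)
cv2.imwrite("pics/crop1.png",np.vstack([np.hstack([A,A2]),B]))
hsv=cv2.cvtColor(t,cv2.COLOR_BGR2HSV)
for p in [(204,205),(214,284),(262,225),(230,300),(245,205),(320,220),(411,180),(187,230)]: print(p,hsv[p[1],p[0]])
E
```

```text
(204, 205) [ 18  96 209]
(214, 284) [ 18  94 211]
(262, 225) [ 18  97 207]
(230, 300) [ 14 128 189]
(245, 205) [ 13 131 173]
(320, 220) [ 15 119 152]
(411, 180) [ 30  15 174]
(187, 230) [ 18  97 202]
```

View pics/crop1.png

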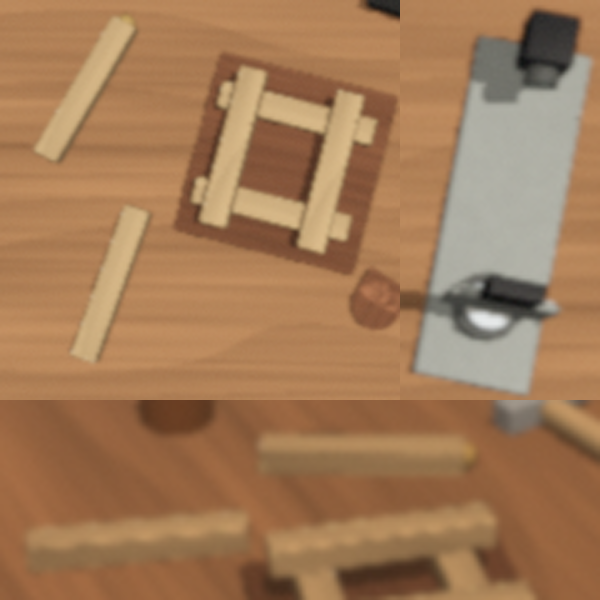

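The crop shows the brass tack on the upper wooden slat, at its far right end, about (219,178) in the top view. The side view agrees, with the tack at about (325,204). So slat_tack is (204,205) and slat_plain is (214,284).

Run:
```python
from h import *
t=cv2.imread("pics/top0.png");h=cv2.cvtColor(t,cv2.COLOR_BGR2HSV)
def roi(m,x0,y0,x1,y1):
    r=np.zeros_like(m);r[y0:y1,x0:x1]=m[y0:y1,x0:x1];return r
light=cv2.inRange(h,(14,60,150),(24,115,255))
bright=cv2.inRange(h,(14,60,190),(24,115,255))
for nm,m,z in(("slats",roi(light,175,165,240,320),.011),("slats top face?",roi(bright,175,165,240,320),.022),("crib slats",roi(light,235,185,335,285),.054)):
    for r in rect("top",m,z): print(nm,*r)
print("board px",h[258,285],h[235,322],h[205,250], "bench",h[290,270],h[180,290])
b=cv2.bitwise_or(cv2.inRange(h,(0,60,0),(25,255,138)),light); b=roi(b,225,180,335,290)
b=cv2.morphologyEx(b,cv2.MORPH_OPEN,np.ones((3,3),np.uint8)); 
for r in rect("top",b,.005): print("board",*r)
g=roi(cv2.inRange(h,(0,0,0),(180,50,255)),375,135,445,265)
for r in rect("top",g,.004): print("stand",*r)
p=cv2.inRange(h,(0,0,120),(180,45,215));p=roi(p,375,135,445,265)
for r in rect("top",p,.008): print("plate",*r)
k=roi(cv2.inRange(h,(0,0,0),(180,255,60)),375,135,445,265)
for r in rect("top",k,.083): print("dark cam",*r)
for c in cv2.findContours(k,cv2.RETR_EXTERNAL,cv2.CHAIN_APPROX_NONE)[0]:
    if cv2.contourArea(c)>30: print("dark",cv2.minAreaRect(c),cast("top",c[:,0],.13).mean(0))
s=cv2.imread("pics/side0.png")
cv2.imwrite("pics/crop2.png",np.hstack([cv2.resize(s[250:340,335:475],(700,450),interpolation=cv2.INTER_CUBIC)]))
```

```text
slats [213.5912 283.2555] [0.3921 0.2779] -18.112548828125 162.70326232910156 29.66091537475586
slats [203.2764 205.2358] [0.5916 0.3117] -28.890140533447266 161.6924285888672 29.09217643737793
slats top face? [213.1765 283.7353] [0.3923 0.2764] -18.796646118164062 160.39768981933594 24.848155975341797
slats top face? [203.2773 204.7479] [0.5912 0.3086] -28.894702911376953 157.9871063232422 24.85738754272461
crib slats [283.2179 233.5357] [0.5176 0.0999] -13.4072265625 160.0785675048828 158.19923400878906
board px [ 18  95 213] [ 13 137 149] [ 14 133 173] bench [ 14 128 185] [ 14 129 186]
board [288.9455 230.3922] [0.5175 0.1038] 76.68756866455078 189.6392364501953 188.08848571777344
stand [411.4681 201.5957] [ 0.6159 -0.2283] -10.786354064941406 294.4616394042969 97.96515655517578
plate [403.3386 243.4882] [ 0.5002 -0.2011] 78.99700164794922 87.69259643554688 57.320308685302734
plate [412.1279 194.0959] [ 0.6325 -0.2265] -11.000999450683594 205.9355926513672 88.11193084716797
dark cam [423.2419 153.0161] [ 0.7154 -0.2387] -12.916961669921875 43.92138671875 34.57817840576172
dark ((411.80975341796875, 229.91220092773438), (15.784525871276855, 6.704931259155273), 24.77513885498047) [ 0.5245 -0.2007  0.13  ]
dark ((423.23870849609375, 153.1320037841797), (14.316057205200195, 17.68895149230957), 12.994616508483887) [ 0.7028 -0.229   0.13  ]
```

View pics/crop2.png

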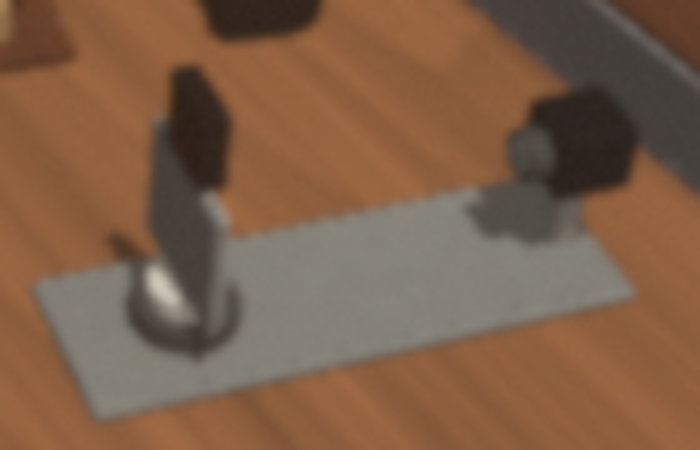

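The crop shows the mirror with its black grip centred near side-view pixel (375,275). The mirror is roughly square to the camera, and the camera is at about (450,280). The measured sizes agree with those given: slats about 160 × 26 mm, board 190 mm, plate 88 mm wide. I'll start with the plain slat.

```bash
cat >> h.py <<'E'
from scipy.spatial.transform import Rotation as Ro
def yaw():
    y=Ro.from_rotvec(status.get_obs()["eef_rot"]).as_matrix()[:,1];return np.degrees(np.arctan2(y[1],y[0]))
def go(p,deg):
    """shift (30 mm units, present tool axes) and twist (rad) to reach TCP p with the tool's y at yaw deg"""
    o=status.get_obs();R=Ro.from_rotvec(o["eef_rot"]).as_matrix()
    d=R.T@(np.array(p)-o["tcp_pos"])/.03; tw=-np.radians((deg-yaw()+180)%360-180)
    print("t",round(o["time"],2),"tcp",o["tcp_pos"],"yaw",yaw().round(2),"gap",o["finger_gap"],"F",o["wrist_force"],"\n shift",d,"twist",tw.round(4),"q",np.array(o["joints"]))
E
python3 - <<'E'
from h import *
go([.392,.277,.12],71.5)
s=cv2.imread("pics/side0.png");h=cv2.cvtColor(s,cv2.COLOR_BGR2HSV)
m=np.zeros(s.shape[:2],np.uint8);m[258:292,366:384]=cv2.inRange(h,(0,0,0),(180,255,50))[258:292,366:384]
c=max(cv2.findContours(m,0,1)[0],key=cv2.contourArea)
print(cv2.boundingRect(c),c[:,0].mean(0),proj("side",[[.5245,-.2057,.142],[.5245,-.2057,.124],[.5245,-.2057,.1]]),proj("top",[[.5245,-.2057,.142],[.5245,-.2057,.1]]))
E
```

```text
t 0.1 tcp [0.1925 0.6202 0.2474] yaw 72.77 gap 0.08540326166659735 F [-0.1556  0.37   -0.4734] 
 shift [-9.7422 -8.9495  4.2609] twist 0.0221 q [-1.0068  0.5018 -0.4268  1.5513  0.2208  1.1383 -0.2103]
(370, 267, 9, 20) [373.7381 276.1905] [[372.4777 267.7877]
 [371.9945 274.2597]
 [371.3649 282.6941]] [[414.2548 228.6543]
 [410.9328 230.4798]]
```

Emit:
apply_moves(xyz=[[-0.97, -0.9, 0.3], [-0.97, -0.9, 0.3], [-0.97, -0.9, 0.4], [-0.98, -0.9, 0.4], [-0.98, -0.9, 0.4], [-0.98, -0.9, 0.4], [-0.98, -0.9, 0.4], [-0.97, -0.89, 0.5], [-0.97, -0.89, 0.5], [-0.97, -0.87, 0.5]], twist=[0.022, 0, 0, 0, 0, 0, 0, 0, 0, 0], grip=[85, 80, 75, 70, 65, 60, 60, 60, 60, 60])

```text
time: 1.35
tcp_pos: [0.3856, 0.2726, 0.1247]
eef_rot: [-0.505, -3.101, 0.0]
wrist_force: [2.1, -0.2, -0.6]
finger_gap: 0.0598
gripper_force: 0.0
```

```bash
python3 -c "
from h import *
go([.392,.277,.022],71.5)"
```

```text
t 1.35 tcp [0.3856 0.2726 0.1247] yaw 71.51 gap 0.05982176387339753 F [ 2.0672 -0.248  -0.5693] 
 shift [-0.156   0.2069  3.4236] twist 0.0001 q [-0.4059  0.3504 -0.3098  2.0914  0.1591  0.7218  0.4302]
```

Emit:
apply_moves(xyz=[[0, 0, 0.6], [0, 0, 0.6]], twist=[0, 0], grip=[55, 55])

```text
time: 1.6
tcp_pos: [0.3856, 0.2731, 0.0886]
eef_rot: [-0.508, -3.1, 0.0]
wrist_force: [0.7, 0.2, -1.3]
finger_gap: 0.0553
gripper_force: 0.0
```

```bash
python3 -c "
from h import *
go([.392,.277,.022],71.5)"
```

```text
t 1.6 tcp [0.3856 0.2731 0.0886] yaw 71.4 gap 0.055250331192997264 F [ 0.6637  0.2362 -1.2954] 
 shift [-0.1609  0.1933  2.2206] twist -0.0018 q [-0.4259  0.4152 -0.2905  2.1095  0.1943  0.6419  0.3968]
```

Emit:
apply_moves(xyz=[[-0.16, 0.19, 0.5], [0, 0, 0.5], [0, 0, 0.6], [0, 0, 0.6], [0, 0, 0], [0, 0, 0], [0, 0, 0], [0, 0, 0]], twist=[0, 0, 0, 0, 0, 0, 0, 0], grip=[55, 55, 55, 55, 15, 15, 15, 15], grip_force=40)

```text
time: 2.6
tcp_pos: [0.392, 0.278, 0.0238]
eef_rot: [0.505, 3.1, 0.001]
wrist_force: [-0.1, 0.6, -0.4]
finger_gap: 0.0252
gripper_force: 39.9
```

```bash
python3 -c "
from h import *
go([.4689,.114,.12],-13.3)"
```

```text
t 2.6 tcp [0.392  0.278  0.0238] yaw 71.5 gap 0.025231710900349747 F [-0.0696  0.6489 -0.3953] 
 shift [-4.1685 -4.3679 -3.207 ] twist 1.48 q [-0.4712  0.5483 -0.2404  2.1096  0.2574  0.5097  0.3448]
```

Emit:
apply_moves(xyz=[[0, 0, -0.5], [0, 0, -0.9], [0, 0, -0.9], [0, 0, -0.9], [-0.6, -0.6, 0], [-0.7, -0.7, 0], [-0.8, -0.8, 0], [-0.8, -0.8, 0], [-0.7, -0.8, 0], [-0.57, -0.67, 0]], twist=[0, 0, 0, 0, 0, 0, 0, 0, 0, 0], grip=[15, 15, 15, 15, 15, 15, 15, 15, 15, 15])

```text
time: 3.85
tcp_pos: [0.4694, 0.1125, 0.1204]
eef_rot: [0.506, 3.099, 0.0]
wrist_force: [0.5, 0.9, -0.3]
finger_gap: 0.025
gripper_force: 40.0
```

Emit:
apply_moves(xyz=[[0, 0, 0], [0, 0, 0], [0, 0, 0], [0, 0, 0], [0, 0, 0], [0, 0, 0], [0, 0, 0], [0, 0, 0], [0, 0, 0], [0, 0, 0]], twist=[0.1, 0.18, 0.18, 0.18, 0.18, 0.18, 0.18, 0.18, 0.12, 0], grip=[15, 15, 15, 15, 15, 15, 15, 15, 15, 15])

```text
time: 5.1
tcp_pos: [0.4688, 0.1142, 0.1202]
eef_rot: [-2.462, -1.951, -0.002]
wrist_force: [0.4, 0.7, -0.7]
finger_gap: 0.0251
gripper_force: 39.9
```

Run:
```python
from h import *
go([.4689,.114,.0778],-13.3)
t=get_image("top");cv2.imwrite("pics/t1.png",t);s=get_image("side");cv2.imwrite("pics/s1.png",s)
cv2.imwrite("pics/c3.png",np.hstack([cv2.resize(t[170:310,220:340],(343,400)),cv2.resize(s[170:280,220:360],(457,400))]))
```

```text
t 5.1 tcp [0.4688 0.1142 0.1202] yaw -13.2 gap 0.025060631983958897 F [ 0.3816  0.6548 -0.6777] 
 shift [-0.0067  0.0044  1.4143] twist 0.0017 q [-0.3536  0.3555  0.0695  2.0822 -0.0381  0.704  -0.4898]
```

View pics/c3.png

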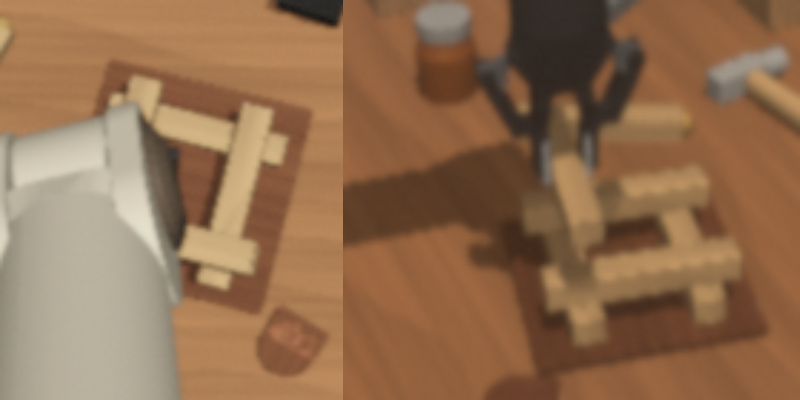

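The crop shows the slat held crosswise above the near (-x) side of the crib, with its right end at top-view pixel (309,257). Next I'll lower it.

Emit:
apply_moves(xyz=[[0, 0, 0.4], [0, 0, 0.5], [0, 0, 0.3], [0, 0, 0.12], [0, 0, 0.06], [0, 0, 0.03], [0, 0, 0]], twist=[0, 0, 0, 0, 0, 0, 0], grip=[15, 15, 15, 15, 15, 15, 15])

```text
time: 6.08
tcp_pos: [0.469, 0.1139, 0.0773]
eef_rot: [2.463, 1.949, 0.001]
wrist_force: [-0.2, 0.9, -0.7]
finger_gap: 0.0251
gripper_force: 40.0
```

Run:
```python
from h import *
go([.4689,.114,.0778],-13.3)
print(proj("top",[[.4504,.0363,.076]]),proj("side",[[.4504,.0363,.076],[.4504,.0363,.065]]))
```

```text
t 6.08 tcp [0.469  0.1139 0.0773] yaw -13.29 gap 0.025084859479182247 F [-0.208   0.9445 -0.6871] 
 shift [ 0.0019 -0.0039 -0.0158] twist 0.0002 q [-0.3472  0.4335  0.0632  2.1011 -0.0466  0.6075 -0.4835]
[[308.1439 260.7223]] [[294.4518 243.8674]
 [294.5991 247.3666]]
```

Emit:
apply_moves(xyz=[[0, 0, 0.04], [0, 0, 0]], twist=[0, 0], grip=[15, 15])

```text
time: 6.32
tcp_pos: [0.4691, 0.1139, 0.0773]
eef_rot: [2.464, 1.949, 0.001]
wrist_force: [-5.2, -1.0, 13.9]
finger_gap: 0.0251
gripper_force: 41.8
```

Emit:
apply_moves(xyz=[[0, 0, 0.04], [0, 0, 0]], twist=[0, 0], grip=[15, 15])

```text
time: 6.58
tcp_pos: [0.4691, 0.1139, 0.0772]
eef_rot: [-2.464, -1.949, -0.002]
wrist_force: [-8.1, -2.3, 26.7]
finger_gap: 0.0246
gripper_force: 43.5
```

Emit:
apply_moves(xyz=[[0, 0, -0.07], [0, 0, 0], [0, 0, 0], [0, 0, 0], [0, 0, -0.4], [0, 0, -0.8], [0, 0, -0.9], [0, 0, -0.9]], twist=[0, 0, 0, 0, 0, 0, 0, 0], grip=[15, 45, 45, 45, 45, 45, 50, 55])

```text
time: 7.58
tcp_pos: [0.4687, 0.1138, 0.1682]
eef_rot: [2.464, 1.949, 0.001]
wrist_force: [0.2, 0.8, -0.8]
finger_gap: 0.0548
gripper_force: 0.0
```

Run:
```python
from h import *
go([.591,.3105,.16],61.1)
```

```text
t 7.58 tcp [0.4687 0.1138 0.1682] yaw -13.3 gap 0.05482342161754862 F [ 0.2014  0.846  -0.7726] 
 shift [7.3186 2.4582 0.2753] twist -1.2985 q [-0.36    0.2772  0.0762  2.0502 -0.0287  0.8147 -0.4991]
```

Emit:
apply_moves(xyz=[[0.9, 0.3, 0], [0.9, 0.3, 0], [0.9, 0.3, 0], [0.9, 0.3, 0], [0.9, 0.3, 0], [0.9, 0.3, 0], [0.9, 0.3, 0], [0.9, 0.3, 0], [0.12, 0.06, 0], [0, 0, 0]], twist=[0, 0, 0, 0, 0, 0, 0, 0, 0, 0], grip=[55, 55, 55, 55, 55, 55, 55, 55, 55, 55])

```text
time: 8.82
tcp_pos: [0.5907, 0.3098, 0.1667]
eef_rot: [2.463, 1.949, -0.001]
wrist_force: [0.1, -0.4, 0.1]
finger_gap: 0.0549
gripper_force: 0.0
```

Emit:
apply_moves(xyz=[[0, 0, 0], [0, 0, 0], [0, 0, 0.4], [0, 0, 0.4], [0, 0, 0.4], [0, 0, 0.4], [0, 0, 0.3], [0, 0, 0.2], [0, 0, 0]], twist=[-0.1, -0.18, -0.18, -0.18, -0.18, -0.18, -0.18, -0.12, 0], grip=[55, 55, 55, 55, 55, 55, 55, 55, 55])

```text
time: 9.95
tcp_pos: [0.5905, 0.3085, 0.1033]
eef_rot: [-0.785, -3.041, 0.003]
wrist_force: [0.6, -0.4, -0.3]
finger_gap: 0.0551
gripper_force: 0.0
```

Run:
```python
from h import *
go([.591,.3105,.023],61.1)
```

```text
t 9.95 tcp [0.5905 0.3085 0.1033] yaw 61.05 gap 0.05513780042221066 F [ 0.5841 -0.3801 -0.2589] 
 shift [0.0163 0.072  2.6751] twist -0.0009 q [-0.344   0.6661 -0.2538  1.6129  0.2017  0.8904  0.392 ]
```

Emit:
apply_moves(xyz=[[0.02, 0.07, 0.5], [0, 0, 0.8], [0, 0, 0.7], [0, 0, 0.45], [0, 0, 0.18], [0, 0, 0], [0, 0, 0], [0, 0, 0], [0, 0, 0], [0, 0, 0]], twist=[0, 0, 0, 0, 0, 0, 0, 0, 0, 0], grip=[55, 55, 55, 55, 55, 55, 15, 15, 15, 15], grip_force=40)

```text
time: 11.2
tcp_pos: [0.5922, 0.3131, 0.0258]
eef_rot: [0.781, 3.042, 0.002]
wrist_force: [-0.2, -0.9, 5.8]
finger_gap: 0.0249
gripper_force: 40.4
```

Run:
```python
from h import *
go([.5663,.091,.12],-13.3)
t=get_image("top");cv2.imwrite("pics/t2.png",t);s=get_image("side");cv2.imwrite("pics/s2.png",s)
```

```text
t 11.2 tcp [0.5922 0.3131 0.0258] yaw 61.19 gap 0.02486835973729386 F [-0.1582 -0.8715  5.7627] 
 shift [-2.813  -6.8986 -3.146 ] twist 1.3001 q [-0.3654  0.7735 -0.2302  1.6266  0.232   0.7666  0.3681]
```

Emit:
apply_moves(xyz=[[0, 0, -0.5], [0, 0, -0.9], [0, 0, -0.9], [0, 0, -0.95], [-0.3, -0.8, 0], [-0.4, -0.95, 0], [-0.4, -0.95, 0], [-0.4, -0.95, 0], [-0.4, -0.95, 0], [-0.4, -0.95, 0]], twist=[0, 0, 0, 0, 0, 0, 0, 0, 0, 0], grip=[15, 15, 15, 15, 15, 15, 15, 15, 15, 15])

```text
time: 12.55
tcp_pos: [0.5713, 0.1325, 0.1228]
eef_rot: [0.781, 3.043, -0.0]
wrist_force: [0.1, 0.0, -0.9]
finger_gap: 0.0248
gripper_force: 39.7
```

Emit:
apply_moves(xyz=[[-0.4, -0.9, 0], [-0.11, -0.45, 0], [0, 0, 0], [0, 0, 0], [0, 0, 0], [0, 0, 0], [0, 0, 0], [0, 0, 0], [0, 0, 0], [0, 0, 0]], twist=[0, 0.1, 0.18, 0.18, 0.18, 0.18, 0.18, 0.18, 0.12, 0], grip=[15, 15, 15, 15, 15, 15, 15, 15, 15, 15])

```text
time: 13.8
tcp_pos: [0.5654, 0.091, 0.1227]
eef_rot: [-2.462, -1.951, -0.0]
wrist_force: [0.1, -0.8, -0.5]
finger_gap: 0.0249
gripper_force: 39.7
```

Run:
```python
from h import *
go([.5663,.091,.0798],-13.3)
t=get_image("top");cv2.imwrite("pics/t3.png",t);s=get_image("side");cv2.imwrite("pics/s3.png",s)
cv2.imwrite("pics/c4.png",np.hstack([cv2.resize(t[170:310,220:340],(343,400)),cv2.resize(s[170:280,220:360],(457,400))]))
```

```text
t 13.8 tcp [0.5654 0.091  0.1227] yaw -13.2 gap 0.024895583218578387 F [ 0.0913 -0.7523 -0.4679] 
 shift [0.0077 0.0287 1.4304] twist 0.0017 q [-0.2474  0.4846  0.0521  1.8621 -0.0341  0.7957 -0.4079]
```

View pics/c4.png

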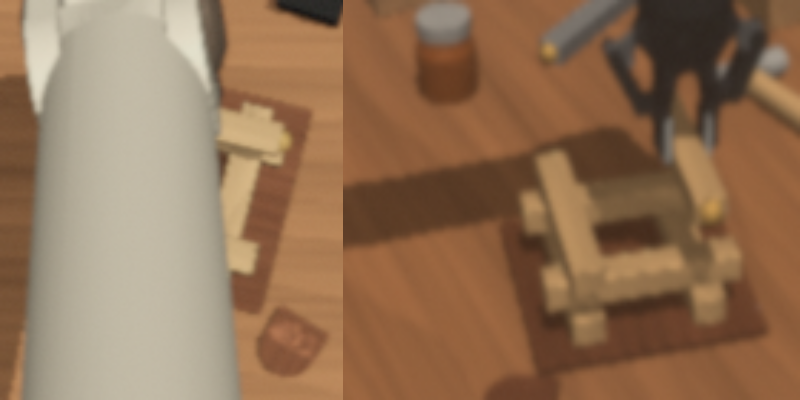

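The crop shows slat_plain lying across the near side of the crib. slat_tack is held over the far side with its tack pointing to the mirror side, at about top-view pixel (320,219). Next I'll lower it.

Emit:
apply_moves(xyz=[[0.01, 0.03, 0.4], [0, 0, 0.5], [0, 0, 0.3], [0, 0, 0.12], [0, 0, 0.06], [0, 0, 0.03], [0, 0, 0.02], [0, 0, 0]], twist=[0, 0, 0, 0, 0, 0, 0, 0], grip=[15, 15, 15, 15, 15, 15, 15, 15])

```text
time: 14.9
tcp_pos: [0.5668, 0.0908, 0.0798]
eef_rot: [2.463, 1.949, 0.001]
wrist_force: [0.1, -0.1, 0.4]
finger_gap: 0.0252
gripper_force: 39.8
```

Emit:
apply_moves(xyz=[[0, 0, 0.04], [0, 0, 0]], twist=[0, 0], grip=[15, 15])

```text
time: 15.15
tcp_pos: [0.5669, 0.0908, 0.0798]
eef_rot: [2.464, 1.949, 0.001]
wrist_force: [-4.8, -0.6, 11.2]
finger_gap: 0.0252
gripper_force: 41.1
```

In contact. I'll release and rise clear of the slat, then look.

Emit:
apply_moves(xyz=[[0, 0, -0.03], [0, 0, 0], [0, 0, 0], [0, 0, 0], [0, 0, -0.4], [0, 0, -0.8], [0, 0, -0.9], [0, 0, -0.9], [0, 0, -0.9], [0, 0, -0.5]], twist=[0, 0, 0, 0, 0, 0, 0, 0, 0, 0], grip=[15, 45, 45, 45, 45, 45, 50, 50, 50, 50])

```text
time: 16.4
tcp_pos: [0.5674, 0.0909, 0.2134]
eef_rot: [2.463, 1.949, 0.004]
wrist_force: [0.1, -0.5, -0.0]
finger_gap: 0.05
gripper_force: 0.0
```

Run:
```python
from h import *
go([.528,-.206,.215],-11)
```

```text
t 16.4 tcp [0.5674 0.0909 0.2134] yaw -13.3 gap 0.04999616377618415 F [ 0.0822 -0.4876 -0.028 ] 
 shift [-9.9327  0.9991 -0.0635] twist -0.0401 q [-0.2532  0.3687  0.0595  1.7955 -0.026   0.9753 -0.4152]
```

Emit:
apply_moves(xyz=[[-0.99, 0.1, 0], [-0.99, 0.1, 0], [-0.99, 0.1, 0], [-0.99, 0.1, 0], [-0.99, 0.1, 0], [-0.99, 0.1, 0], [-0.99, 0.1, 0], [-0.99, 0.1, 0], [-0.99, 0.1, 0], [-0.99, 0.1, 0]], twist=[0, 0, 0, 0, 0, 0, 0, 0, 0, 0], grip=[60, 70, 70, 70, 70, 70, 70, 70, 70, 70])

```text
time: 17.65
tcp_pos: [0.527, -0.206, 0.211]
eef_rot: [-2.463, -1.949, 0.0]
wrist_force: [-0.4, -0.3, 0.5]
finger_gap: 0.0699
gripper_force: 0.0
```

Run:
```python
from h import *
go([.528,-.206,.124],-11)
t=get_image("top");cv2.imwrite("pics/t4.png",t);s=get_image("side");cv2.imwrite("pics/s4.png",s)
cv2.imwrite("pics/c5.png",np.hstack([cv2.resize(t[170:290,230:440],(700,400),interpolation=2)]+[]))
cv2.imwrite("pics/c6.png",cv2.resize(s[200:350,250:450],(800,600),interpolation=2))
h=cv2.cvtColor(t,cv2.COLOR_BGR2HSV)
def comp(img,lo,hi,x0,y0,x1,y1):
    m=cv2.inRange(img,lo,hi);r=np.zeros_like(m);r[y0:y1,x0:x1]=m[y0:y1,x0:x1]
    n,_,st,ce=cv2.connectedComponentsWithStats(r);return [(st[i],ce[i]) for i in range(1,n) if st[i][4]>3]
hs=cv2.cvtColor(s,cv2.COLOR_BGR2HSV)
print("tack top",comp(h,(18,125,120),(32,255,255),295,195,335,240))
print("tack side",comp(hs,(18,140,120),(32,255,255),310,200,375,260))
print("expected",proj("top",[.5461,.0054,.065]),proj("side",[.5461,.0054,.065]))
```

```text
t 17.65 tcp [ 0.527 -0.206  0.211] yaw -13.29 gap 0.06990844968996068 F [-0.4101 -0.3093  0.4653] 
 shift [0.0071 0.0335 2.9005] twist -0.0399 q [ 0.1801  0.3613  0.18    1.8198 -0.077   0.9679  0.1606]
tack top [(array([318, 218,   3,   6,  12], dtype=int32), array([319.0833, 220.6667]))]
tack side [(array([331, 240,   4,   4,   9], dtype=int32), array([332.5556, 241.3333]))]
expected [[321.7276 221.8201]] [[333.3681 243.3258]]
```

View pics/c5.png

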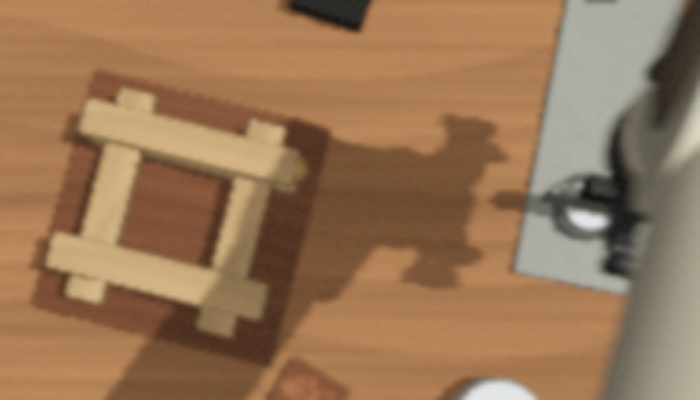

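View pics/c6.png

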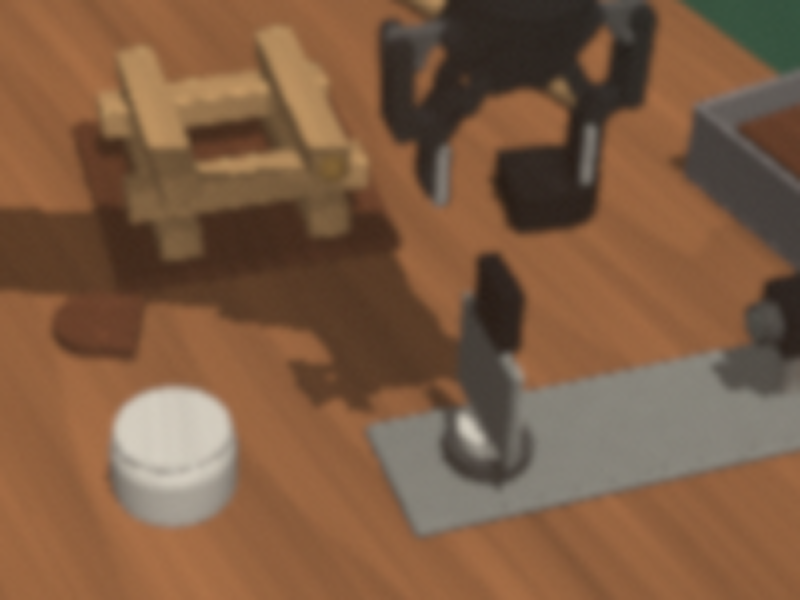

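The crops show both slats on top, crosswise and parallel, with the tack facing the mirror side at top (320,220) and side (333,241). The mirror grip is centred at about side (374,275). Next I'll triangulate the tack, the grip and the slat positions.

```bash
cat >> h.py <<'E'
def tri(a,b):
    A=np.zeros((3,3));v=np.zeros(3);L=[]
    for n,p in(("top",a),("side",b)):
        o=np.array(camera_info(n)["world_from_camera"])[:3,3];d=cast(n,p,0)[0]-o;d/=np.linalg.norm(d);M=np.eye(3)-np.outer(d,d);A+=M;v+=M@o;L.append((M,o))
    x=np.linalg.solve(A,v);return x,[np.linalg.norm(M@(x-o))*1000 for M,o in L]
E
python3 - <<'E'
from h import *
t=cv2.imread("pics/t4.png");h=cv2.cvtColor(t,cv2.COLOR_BGR2HSV);t0=cv2.imread("pics/top0.png")
print("tack",tri((319.5,220.6),(332.8,241.2)))
print("grip",tri((411.8,229.9),(374.2,275.8)))
c=np.array([.5176,.1025]);cx=np.array([.9732,-.23]);cy=np.array([.23,.9732])
# top-face edges of new slats and lower layer in crib frame: brightness masks
x0,y0=230,170
for nm,pts,z in (("tack slat far L/R, near L/R",[(90,100),(290,152),(80,136),(285,188)],.076),("plain",[(58,234),(266,284),(47,264),(258,318)],.076)):
    w=cast("top",[(x0+a*.3-.35,y0+b*.3-.35) for a,b in pts],z)[:,:2]-c
    print(nm,np.c_[w@cx,w@cy]*1000)
# stand plate edge line fits from the first picture (long edges, z=.008)
h0=cv2.cvtColor(t0,cv2.COLOR_BGR2HSV);m=cv2.inRange(h0,(0,0,100),(180,60,255))
L=[];Rr=[]
for r in range(170,218):
    u=np.where(m[r,380:445])[0]+380
    L.append((u.min(),r));Rr.append((u.max()+1,r))
for nm,e in(("L",L),("R",Rr)):
    w=cast("top",np.array(e)-[.5,0],.008);k=cv2.fitLine((w[:,:2]*1000).astype(np.float32),cv2.DIST_HUBER,0,.01,.01).ravel()
    print(nm,"yaw",np.degrees(np.arctan(k[1]/k[0])),"y at x=.528",(k[3]+k[1]/k[0]*(528-k[2]))/1000)
E
```

```text
tack (array([0.5482, 0.0111, 0.0675]), [np.float64(0.5792460664231918), np.float64(0.5792460664233)])
grip (array([ 0.5268, -0.2059,  0.1184]), [np.float64(3.1040127755887594), np.float64(3.104012775588603)])
tack slat far L/R, near L/R [[ 62.7964  78.2033]
 [ 61.36   -72.576 ]
 [ 35.4494  78.4561]
 [ 35.0082 -75.5407]]
plain [[-37.5259  75.471 ]
 [-35.7519 -79.4288]
 [-60.4631  77.5547]
 [-60.8584 -79.9095]]
L yaw -11.023957 y at x=.528 -0.16053635
R yaw -10.899651 y at x=.528 -0.25217775
```

Everything agrees. Both slats sit about ±49 mm from the crib centre, the tack is at about (0.547, 0.008) and the mirror axis at about (0.527, -0.206). The stand's yaw is -11.0°. That makes the mirror turn about 47.8° and the final tool yaw about 36.8°. Next I'll grip the mirror.

Emit:
apply_moves(xyz=[[0, 0.02, 0], [0, 0, 0.6], [0, 0, 0.8], [0, 0, 0.8], [0, 0, 0.5], [0, 0, 0.13], [0, 0, 0], [0, 0, 0]], twist=[-0.04, 0, 0, 0, 0, 0, 0, 0], grip=[70, 70, 70, 70, 70, 70, 40, 25], grip_force=25)

```text
time: 18.75
tcp_pos: [0.5287, -0.2055, 0.127]
eef_rot: [2.423, 1.998, 0.001]
wrist_force: [0.3, 1.1, -0.3]
finger_gap: 0.0342
gripper_force: 0.0
```

Emit:
apply_moves(xyz=[[0, 0, 0], [0, 0, 0], [0, 0, 0], [0, 0, 0]], twist=[0, 0, 0, 0], grip=[20, 10, 5, 5])

```text
time: 19.25
tcp_pos: [0.5294, -0.2057, 0.1271]
eef_rot: [2.422, 1.997, 0.002]
wrist_force: [5.0, -1.2, 2.7]
finger_gap: 0.0134
gripper_force: 31.9
```

```bash
python3 -c "
from h import *
go([.527,-.206,.125],-11);o=status.get_obs();print(o['ft_torque'],o['gripper_force'])"
```

```text
t 19.25 tcp [ 0.5294 -0.2057  0.1271] yaw -10.99 gap 0.013368627803350438 F [ 4.9799 -1.2232  2.6898] 
 shift [-0.025  -0.0781  0.0682] twist 0.0002 q [ 0.1994  0.473   0.1564  1.877  -0.0996  0.796   0.2168]
[-0.0907 -0.6371  0.1291] 31.92319482564926
```

Emit:
apply_moves(xyz=[[0, 0.04, 0], [0, 0, 0], [0, 0, 0]], twist=[0, 0, 0], grip=[5, 5, 5], grip_force=40)

```text
time: 19.62
tcp_pos: [0.5295, -0.2057, 0.127]
eef_rot: [2.424, 1.998, 0.001]
wrist_force: [1.5, 0.2, 7.5]
finger_gap: 0.0133
gripper_force: 41.0
```

```bash
python3 -c "
from h import *
go([.527,-.206,.125],-11);o=status.get_obs();print(o['ft_torque'],o['gripper_force'])"
```

```text
t 19.62 tcp [ 0.5295 -0.2057  0.127 ] yaw -10.99 gap 0.013315972424210103 F [1.5385 0.2451 7.5309] 
 shift [-0.0266 -0.0802  0.0673] twist 0.0001 q [ 0.1994  0.4743  0.1565  1.875  -0.0996  0.7991  0.2165]
[-0.0295 -0.1286  0.1522] 41.02664530277252
```

Emit:
apply_moves(xyz=[[0, 0, -0.02], [0, 0, 0], [0, 0, 0], [0, 0, 0], [0, 0, 0], [0, 0, 0], [0, 0, 0], [0, 0, 0], [0, 0, 0]], twist=[-0.06, -0.1, -0.12, -0.14, -0.14, -0.12, -0.1, -0.06, 0], grip=[5, 5, 5, 5, 5, 5, 5, 5, 5])

```text
time: 20.75
tcp_pos: [0.5275, -0.2062, 0.127]
eef_rot: [-1.399, -2.81, 0.002]
wrist_force: [-3.1, -1.7, 7.4]
finger_gap: 0.0133
gripper_force: 41.1
```

```bash
python3 -c "
from h import *
go([.5295,-.2065,.127],37.1);o=status.get_obs();print(o['ft_torque'],o['gripper_force'])
t=get_image('top');s=get_image('side')
cv2.imwrite('pics/c7.png',np.hstack([cv2.resize(t[180:280,380:440],(240,400),interpolation=2),cv2.resize(s[220:340,310:460],(500,400),interpolation=2)]))"
```

```text
t 20.75 tcp [ 0.5275 -0.2062  0.127 ] yaw 37.08 gap 0.013298061314795474 F [-3.1495 -1.7218  7.4109] 
 shift [-0.0488  0.048   0.0005] twist -0.0004 q [ 0.3558  0.4708 -0.0391  1.8708  0.0258  0.8032  0.95  ]
[-0.1921  0.4144 -0.1459] 41.09036028385162
```

View pics/c7.png

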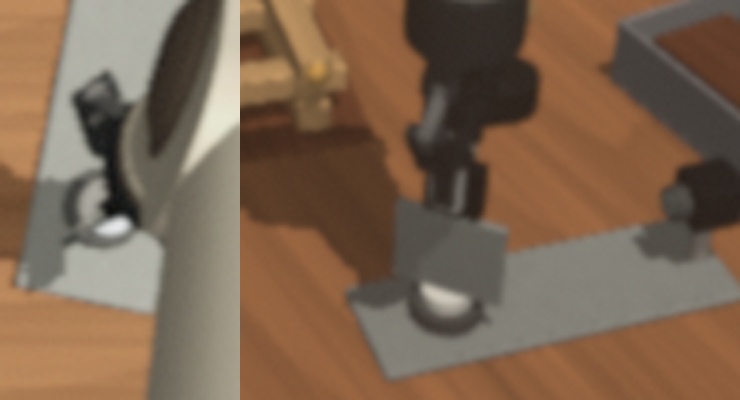

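The crop shows the mirror turned towards the crib and still gripped, with the tack visible on the crib and everything else undisturbed. I'll ease off the small side load and let it settle.

Emit:
apply_moves(xyz=[[0, -0.02, -0.02], [0, 0, 0], [0, 0, 0], [0, 0, 0]], twist=[0, 0, 0, 0], grip=[5, 5, 5, 5])

```text
time: 21.35
tcp_pos: [0.5275, -0.2061, 0.127]
eef_rot: [-1.398, -2.811, 0.001]
wrist_force: [-3.7, -1.5, 3.7]
finger_gap: 0.0133
gripper_force: 40.5
```

Run:
```python
from h import *
go([.529,-.2075,.127],37.1);o=status.get_obs();print(np.abs(o["joint_velocities"]).max(),o["ft_torque"])
t=get_image("top");s=get_image("side");a=cv2.imread("pics/top0.png");b=cv2.imread("pics/s4.png")
# change at crib since placing, in side view
print("crib change",cv2.absdiff(s,b)[190:275,265:345].mean(), "bystander jar/lift/tin change", cv2.absdiff(t,a)[225:260,125:160].mean(),cv2.absdiff(s,b)[270:335,260:310].mean())
h=cv2.cvtColor(s,cv2.COLOR_BGR2HSV);m=cv2.inRange(h,(18,140,120),(32,255,255));ys,xs=np.where(m[225:255,320:345]);print("tack side",xs.mean()+320,ys.mean()+225)
```

```text
t 21.35 tcp [ 0.5275 -0.2061  0.127 ] yaw 37.1 gap 0.013317392783538938 F [-3.7132 -1.4755  3.7454] 
 shift [-0.066   0.0125  0.0012] twist -0.0 q [ 0.3558  0.4706 -0.0391  1.8711  0.0255  0.8026  0.9507]
0.0011194040978138534 [-0.4099  0.8573 -0.1186]
crib change 4.106029411764706 bystander jar/lift/tin change 1.166530612244898 4.536205128205128
tack side 333.0 241.25
```

Steady at 37.1° with the tack unmoved. Handing in.

```bash
python3 -c "
from plant import ticket
print(ticket.sign_off())"
```

```text
the job is handed in; nothing more can be done
None
```

I set both slats on the crib crosswise with the tack towards the mirror, then turned the mirror about 48° onto the tack and handed in still holding it; that angle comes from my position measurements, because I had no view through the bench camera.

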